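# Seat a bottle on the labeller's keyed plate and turn it to its start stop

### The job

Stand the one bottle that has no label yet on the labelling machine's round plate: under light pressure turn it until the notch under its base drops over the plate's key and it sits fully down. Then turn it, and the plate with it, gently clockwise (seen from above) up to the stop, so that the red seal faces the label head, and let go of it. Do not force or tip the glass, and leave everything else where it is.

Things in the scene. Friction and masses are not known exactly. Their poses are not given: they have to be found in the camera images.
- bottle: The bottle to load: round amber glass, no white label or collar, 56 mm diameter, 140 mm tall, about 0.28 kg, gold cap 28 mm wide. Straight wall from 6 to 95 mm above its underside, best gripped from above at about 78 mm. It stands upright; origin at the centre of its underside, z up, own +x towards the red seal on its shoulder.
- seal (a point): The red round seal, 17 mm, on the shoulder of the bottle to load: 20 mm from its axis along its +x, 106 mm above its underside.
- notch (a point): The notch in the underside of the bottle to load, hidden under it, straight below the seal: this point lies 21 mm from its axis along its +x, at its underside. The underside is a flat ring (radius 16 to 26 mm); the notch is 11 mm wide, 6 mm deep. Until it meets the key the bottle rides 5 mm high, borne by the key at one side, and would lean if let go.
- station: The labelling machine, a grey base 200 x 300 mm, 57 mm high, fixed; origin at the centre of its underside, z up, +x away from its front panel. The bottle plate stands on its +y half, the label head (roll, rollers, peel blade; up to 135 mm high within 60 mm of the plate's axis, 167 mm farther off) on its -y half.
- seat (a point): Centre of the bottle plate's upper face, where the bottle's underside sits, 85 mm above the table at rest; axes parallel to the station's (do not turn with the plate). The plate is 80 mm wide; its centring rim, 59 mm inside, is 14 mm high with a flared lip. The plate is sprung: it gives way downward by up to 10 mm, from 5.5 N on, 0.6 N more per mm.
- key (a point): Where the top of the plate's key (round-nosed, 9 mm wide, 5 mm proud, 15 to 28 mm from the axis) stands at the clockwise stop: 21 mm from the seat, 0.08 rad short of its -y; so a bottle turned home, its notch having 0.1 rad or so of play either way on the key, faces -y. At the start the plate stands 0.4 to 1.35 rad counterclockwise of the stop: just where must be seen or felt.
- stop (a point): Top of the red stop post, 8 mm thick, 47 mm from the plate's axis. A yellow lug on the plate's rim, in line with the key, comes up against it at the end of the clockwise turn; a steel post stops it the other way, 1.57 rad back. The plate turns stiffly (about 0.28 N m of friction) and stays where it is left.
- labelled_a: A finished bottle, same size and shape but with a white paper label round its body and a white paper collar at its neck; leave it standing.
- labelled_b: Another finished bottle with white label and collar; leave it standing.
- roller: Hand roller for smoothing labels, 150 mm long, lying on the table behind the work; leave it.
- spare_roll: Spare roll of labels, 90 mm wide, 44 mm high, lying on the table behind the work; leave it.
- cap_box: Open cardboard box of gold caps, 130 x 170 x 55 mm; leave it.
- cap: A single loose gold cap, 28 mm wide, 18 mm high; leave it.
Things that resemble listed ones, but are neither listed nor needed, are in the scene too. What is shaped like the bottle but purple is not meant.

How it is judged:
By the outcome, as a careful person would: the job done as asked, in the order asked, and still so for the second after the job is handed in, with the robot touching nothing.
It also fails if it takes over 72 s, if anything falls off the work surface, if the arm or the gripper's body presses on something with over 40 N, if the wrist force passes 120 N, or if a joint passes its speed limit or range.

### The arm

A 7-joint arm with a two-finger parallel gripper is mounted at the origin on the work surface. World frame = base frame: x ahead of the robot, y to its left, z up, the work surface at z = 0. Lengths are in m, angles in rad, forces in N, time in s.
With the tool pointing down it reaches from about 0.425 to 0.95 m from the base axis. Payload 16.7 kg.
Tool frame: the origin (TCP) lies midway between the tips of the shut fingers; the grasp point (between the pads) lies 19 mm behind it; z points along the fingers, y is the line along which they close (so a half turn about z gives the same grasp; the last joint's range is limited). The gripper opens to 94 mm and grips with 3 to 60 N. Pads are 16 mm wide; open, the fingers measure 119 mm over their backs; the gripper's body (75 mm by 177 mm) begins 78 mm behind the grasp point.
Start: joints at [-1.357, 0.426, 0.074, 1.606, -0.034, 1.111, -0.067], TCP at [0.24, 0.631, 0.205] pointing down, gripper open.
Joint ranges: [-2.85, 2.85], [-0.5, 2.14], [-1.23, 1.37], [0.21, 2.46], [-1.02, 4.16], [0.16, 2.05], [-2.73, 2.73]. Speed limits (rad/s): [1.89, 1.89, 2.39, 2.39, 3.01, 3.01, 3.01].

### API

Orientations are given as [roll, pitch, yaw] about the fixed x, y, z axes, in that order (R = Rz(yaw) Ry(pitch) Rx(roll)).
In Python, from bench import arm gives the robot as it stands.
- The arm moves only by the tool servo_tool, never from a script. Its argument "increments" is a list of rows, each an object with "delta_pos": the shift along the tool's x, y, z in units of 30 mm (1.0 is 30 mm), a list of three; "roll": the turn about the tool's z in units of 6 degrees (1.0 is 6 degrees). In form: [{"delta_pos": [x, y, z], "roll": roll}, ...]. A call has 1 to 10 rows; each row is the pose to reach, as a shift and turn from the pose commanded when the call began, along the tool's axes at that moment; what a row does not reach only later rows make up. A row lasts 1/12 s, in which the tool goes at most 41.7 mm and 7.16 degrees, less where a joint would pass 70% of its speed; a pose out of reach is approached as far as the arm can. A call with a gripper value outside its range is refused whole. "hand" is the closure, from -1 (fully open) to 1 (shut), so that 0 is half open, set as the call begins (left out, the last holds). The fingers move at their own pace and stop on an object; "force" is the grip in N (left out, the last holds). Time passes only in rows, so rows that repeat a pose let the fingers close. It gives the time, the measured TCP pose, the force, the opening and the grip force at its end, in the units of the state.
- arm.read_state(): the state, without advancing time (a new reading comes with each control period).
- arm.read_camera(name): name is "scene" or "top"; returns a dict with "image" (420x560x3 uint8, red, green, blue), "fovy" (degrees; the focal length in pixels is half the picture's height over the tangent of half this angle, whatever the lens; pixels are square), "cx", "cy" (the principal point, pixels), "R" (3x3) and "t" (3): a world point X has camera coordinates R X + t. Camera axes: x right, y down, z forward; pixel columns grow to the right and rows downward; lengths in m; the calibration is good to about 2 mm. A picture is of the moment at which its call begins. There is no depth.
- arm.hand_in(): hands the job in; it is judged then, once.
The state is a dict: "t": time; "joint_positions": joint angles; "joint_vel": joint speeds; "effort": joint torques, N m; "eef_pos": TCP position; "tool_rot": TCP orientation; "ft_force": force on the tool from outside, world axes, zero at the start; "moment": the same for the moment, N m; "width": opening from 0.0 (shut) to 1.0 (fully open); "grip_force": force on a finger pad.
Only numpy, scipy, OpenCV 4.12 (cv2) and the standard library are available. Lean on these libraries where they do the work, as an engineer would, in place of code of your own. Each camera call takes 0.05 s, during which the arm holds its last target. There are 200 camera calls.

## Working session

There is one attempt and no reset: what is moved stays moved. The work goes in short steps, Python scripts to look and compute and a tool call to move; the robot and the scene stay as the last step left them, time stands still between calls to the robot, and variables do not carry over. Pictures are saved under pics/ and viewed, at most 10 in all, crops included, and the job is handed in when it is done.

Besides the shell and the picture viewer there is one more tool, called after "Call:" as a command line: name --argument value ..., lists and objects as JSON in quotes. servo_tool: Moves the arm, as the interface text tells. Its arguments: {"type":"object","properties":{"increments":{"type":"array","items":{"type":"object","properties":{"delta_pos":{"type":"array","items":{"type":"number"}},"roll":{"type":"number"}}}},"hand":{"type":"number"},"force":{"type":"number"}},"required":["increments"]}

```bash
mkdir -p pics; cat > h.py <<'E'
import numpy as np, cv2
from bench import arm
def cam(n):
    c=arm.read_camera(n); c['f']=210/np.tan(np.radians(c['fovy'])/2); c['R']=np.array(c['R']); c['t']=np.array(c['t']); return c
def save(c,p,crop=None,s=1):
    im=c['image']
    if crop: x0,y0,x1,y1=crop; im=im[y0:y1,x0:x1]
    im=cv2.resize(im,None,fx=s,fy=s,interpolation=cv2.INTER_CUBIC); cv2.imwrite(p,cv2.cvtColor(im,cv2.COLOR_RGB2BGR))
def ray(c,u,v):
    d=c['R'].T@np.array([(u-c['cx'])/c['f'],(v-c['cy'])/c['f'],1]); return -c['R'].T@c['t'],d
def onz(c,u,v,z):
    o,d=ray(c,u,v); return o+d*(z-o[2])/d[2]
def proj(c,X):
    p=c['R']@np.array(X)+c['t']; return p[:2]/p[2]*c['f']+[c['cx'],c['cy']]
E
python3 - <<'E'
from h import *
for n in('scene','top'):
    c=cam(n); save(c,f'pics/{n}0.png',None,1.4); print(n,c['fovy'],c['cx'],c['cy'],-c['R'].T@c['t'],c['R'].round(3).tolist())
print(arm.read_state())
E
```

```text
scene 53.32408410548686 275.97731705876373 212.7156578631445 [0.98696484 0.60601915 0.71139719] [[-0.768, 0.641, 0.004], [0.477, 0.576, -0.664], [-0.428, -0.508, -0.747]]
top 46.913306534711374 276.6086446559372 203.76781527194956 [0.57379805 0.1651035  0.98167772] [[-0.009, -1.0, -0.021], [-0.999, 0.01, -0.054], [0.054, 0.02, -0.998]]
{'t': 0.1, 'joint_positions': array([-1.3575219 ,  0.42665588,  0.07388959,  1.60657899, -0.03412878,
        1.11079312, -0.06709321]), 'joint_vel': array([ 2.66595556e-04, -5.74075844e-04,  2.67115015e-05, -2.54446307e-03,
       -8.94909884e-04, -2.92566440e-04, -5.35467882e-04]), 'effort': array([ 8.98402330e-03, -9.37474465e+01,  3.67698289e+00, -4.55042195e+01,
       -4.85750393e-02,  1.69509044e-02,  1.38938817e-04]), 'eef_pos': array([0.23943068, 0.63066379, 0.2048399 ]), 'tool_rot': array([-3.14041994e+00,  7.12278810e-05,  2.77874623e+00]), 'ft_force': array([-0.11866816, -0.0214528 , -0.20691491]), 'moment': array([-0.05201701, -0.02026828,  0.01609112]), 'grip_force': 0.0, 'width': 0.9977069110756106}
```

View pics/scene0.png

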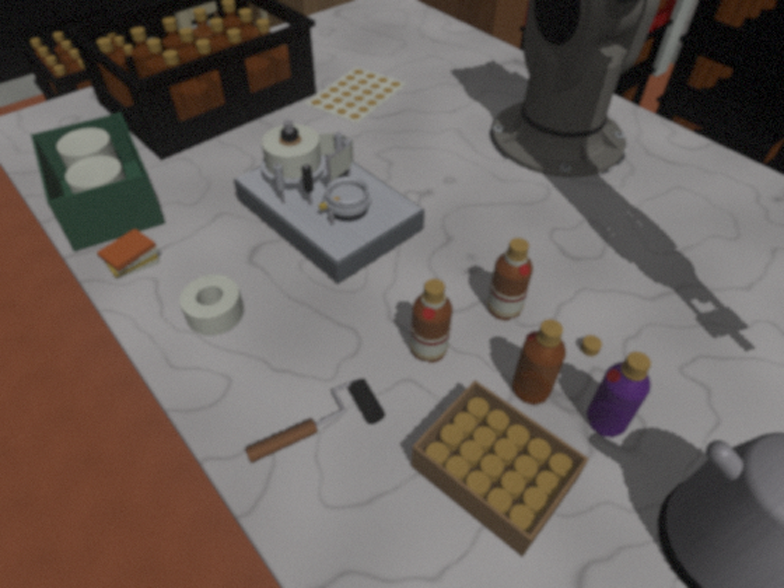

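View pics/top0.png

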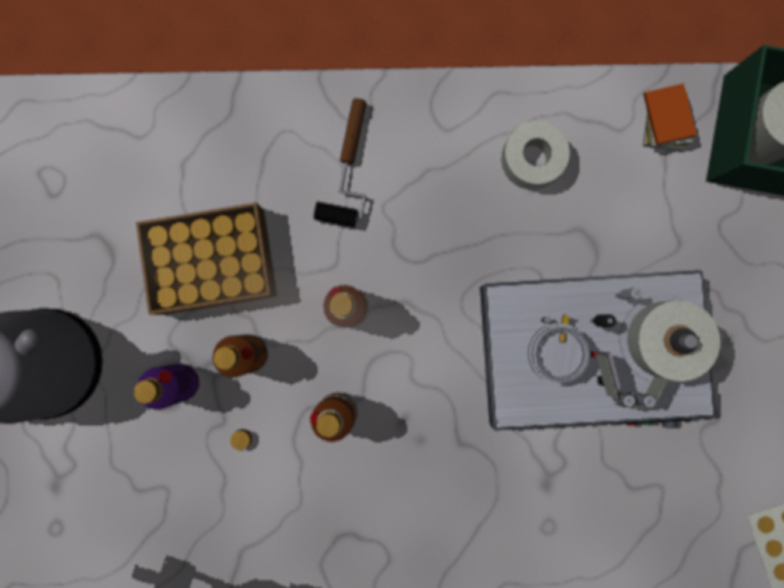

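Top picture (1.4x scale): white paper marks the bottles with caps at (341,304) and (328,425); the purple one has its cap at (147,391). The plain amber one has its cap at (225,357), with its seal at (247,352). In the scene view it is at (540,365). The plate is at (560,354), with a yellow lug/key near (563,330). I'll choose the plain amber bottle and check it in one close crop, together with the plate.

```bash
python3 - <<'E'
from h import *
a=cam('scene');b=cam('top')
A=cv2.resize(a['image'][220:320,280:480],None,fx=3.5,fy=3.5,interpolation=cv2.INTER_CUBIC)[:, :700]
p=lambda y0,y1,x0,x1,s:cv2.resize(b['image'][y0:y1,x0:x1],None,fx=s,fy=s,interpolation=cv2.INTER_CUBIC)
B=p(210,300,340,470,2.7)
B=p(215,285,360,440,3.5);C=p(225,285,140,200,3.5)
S=np.zeros((600,700,3),np.uint8);S[:350]=A;S[350:595,:280]=B;S[350:560,300:510]=C
cv2.imwrite('pics/crop1.png',S[...,::-1])
for n,c in(('scene',a),('top',b)):
  h=cv2.cvtColor(c['image'],cv2.COLOR_RGB2HSV)
  for nm,m in(('gold',cv2.inRange(h,(14,110,90),(28,255,255))),('red',cv2.inRange(h,(0,190,90),(5,255,255))|cv2.inRange(h,(172,170,70),(180,255,255)))):
    k,l,s,ce=cv2.connectedComponentsWithStats(m)
    print(n,nm,[(ce[i].round(1).tolist(),int(s[i,4]),s[i,2:4].tolist()) for i in range(1,k) if s[i,4]>4 and ce[i][1]>100 and (n=='scene' or ce[i][1]>205 )])
E
```

```text
scene gold [([230.2, 146.8], 11, [4, 4]), ([370.2, 177.8], 125, [12, 15]), ([105.5, 185.6], 18, [13, 7]), ([80.5, 191.8], 26, [7, 9]), ([310.1, 207.7], 152, [12, 16]), ([393.6, 238.4], 207, [14, 20]), ([422.4, 246.0], 104, [12, 12]), ([455.5, 260.8], 194, [15, 18]), ([356.4, 328.9], 4575, [105, 95])]
scene red []
top gold [([243.3, 217.1], 191, [17, 15]), ([157.0, 214.8], 5, [5, 2]), ([403.7, 227.8], 23, [5, 6]), ([401.6, 240.6], 19, [4, 6]), ([159.6, 255.2], 217, [16, 17]), ([103.0, 279.5], 193, [15, 16]), ([233.5, 303.5], 221, [16, 19]), ([171.2, 314.1], 137, [13, 13]), ([546.7, 374.5], 92, [11, 11]), ([552.4, 391.2], 93, [10, 11]), ([556.5, 408.1], 62, [7, 11])]
top red [([116.0, 267.1], 11, [7, 5]), ([224.1, 298.4], 22, [3, 9])]
```

View pics/crop1.png

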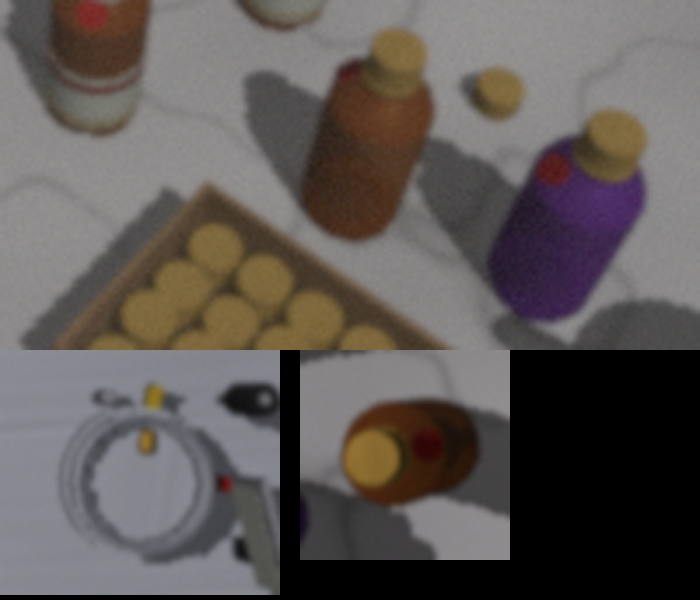

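The crop confirms the plain amber bottle: no label or collar, and its dark red seal is at top pixel (176.6,252.1). On the plate, the key is at top pixel (402,240.7), the lug at (403.7,227.8) and the red stop at (424.6,253.3).

```bash
python3 - <<'E'
from h import *
s=cam('scene');b=cam('top')
P=lambda u,v,z:onz(b,u,v,z)
cap=P(159.6,255.2,.138);print('cap',cap)
def tri(p,q):
    o1,d1=ray(b,*p);o2,d2=ray(s,*q);d1/=np.linalg.norm(d1);d2/=np.linalg.norm(d2)
    k=np.linalg.lstsq(np.c_[d1,-d2],o2-o1,rcond=None)[0];a,c=o1+k[0]*d1,o2+k[1]*d2;return (a+c)/2,np.linalg.norm(a-c)
print('cap tri',tri((159.6,255.2),(393.6,238.4)))
seal=P(176.6,252.1,.106);print('seal',seal,seal-cap)
# corners
cs=[P(u/1.4,v/1.4,.057) for u,v in((484,287),(703,272),(714,415),(494,428))];cs=np.array(cs)[:,:2];print(cs.round(4).tolist())
print([np.linalg.norm(cs[i]-cs[(i+1)%4]).round(3) for i in range(4)],cs.mean(0))
e=(cs[3]-cs[0]+cs[2]-cs[1]);print('yaw', np.arctan2(-e[1],-e[0])); e=cs[0]-cs[1]+cs[3]-cs[2];print('yaw2',np.arctan2(-e[0],e[1]))
k=P(401.6,240.6,.0885);l=P(403.7,227.8,.087);st=P(424.6,253.3,.1);print('key',k,'lug',l,'stop',st,np.linalg.norm(l-k))
# inner disc circle: plate face
u0,v0=(360+145/3.5,215+133/3.5);print('disc',P(u0,v0,.09))
# ellipse fit of rim from scene? dark/bright: edges
g=cv2.cvtColor(b['image'],cv2.COLOR_RGB2GRAY)[215:285,360:440]
c=cv2.HoughCircles(cv2.GaussianBlur(g,(3,3),0),cv2.HOUGH_GRADIENT,1,3,param1=60,param2=12,minRadius=12,maxRadius=26)
if c is not None:
  for x,y,r in c[0][:5]: print('circ',x+360,y+215,r,P(x+360,y+215,.099)[:2],r*(b['t'][2]-.09)/b['f'])
E
```

```text
cap [0.53136468 0.38739639 0.138     ]
cap tri (array([0.53123676, 0.38950362, 0.12834459]), np.float64(0.0010994857597431287))
seal [0.53510171 0.36490974 0.106     ] [ 0.00373703 -0.02248665 -0.032     ]
[[0.6199, 0.0522], [0.6373, -0.2441], [0.4451, -0.2522], [0.4295, 0.0419]]
[np.float64(0.297), np.float64(0.192), np.float64(0.295), np.float64(0.191)] [ 0.53293774 -0.1005563 ]
yaw 0.04812034239260718
yaw2 0.055771157913058984
key [ 0.55200447 -0.04493257  0.0885    ] lug [ 0.57537933 -0.04965443  0.087     ] stop [ 0.52909719 -0.08297134  0.1       ] 0.023894148959182095
disc [ 0.5294688  -0.04375613  0.09      ]
circ 401.5 252.5 18.8 [ 0.53081514 -0.04179688] 0.033246485631017675
circ 404.5 256.5 23.2 [ 0.52357661 -0.04702451] 0.041027581026926906
circ 407.5 255.5 21.0 [ 0.5253327  -0.05245598] 0.037137033328972294
circ 395.5 249.5 19.9 [ 0.536304   -0.03112528] 0.035191759479994984
circ 405.5 252.5 18.5 [ 0.5307579  -0.04898754] 0.032715957932666066
```

```bash
cat >> h.py <<'E'
def go(x,y,z,yaw,fr=None):
    """units from pose fr=(x,y,z,yaw) (default measured) to target"""
    if fr is None:
        s=arm.read_state(); fr=[*s['eef_pos'],s['tool_rot'][2]]
    w=fr[3]; d=np.array([x,y,z])-fr[:3]
    r=np.array([d@[np.cos(w),np.sin(w),0],d@[np.sin(w),-np.cos(w),0],-d[2]])/.03
    print('delta',r.round(2),'roll',round(np.degrees((w-yaw+np.pi)%(2*np.pi)-np.pi)/6,2),'rows',np.linalg.norm(d)/.0417)
E
python3 - <<'E'
from h import *
go(.30,.40,.25,1.571)
go(.5315,.388,.25,1.571,[.30,.40,.25,1.571])
b=cam('top');s=cam('scene')
f=lambda im,x0,y0,w,h,k:cv2.resize(im[y0:y0+h,x0:x0+w],None,fx=k,fy=k,interpolation=cv2.INTER_CUBIC)
S=np.hstack([f(b['image'],372,218,60,70,6.5),f(s['image'],218,114,60,70,6.5)])
cv2.imwrite('pics/plate.png',S[...,::-1])
E
```

```text
delta [-4.62 -6.48 -1.49] roll 11.53 rows 5.823619575792566
delta [-0.4   7.72 -0.  ] roll 0.0 rows 5.55901214575639
```

View pics/plate.png

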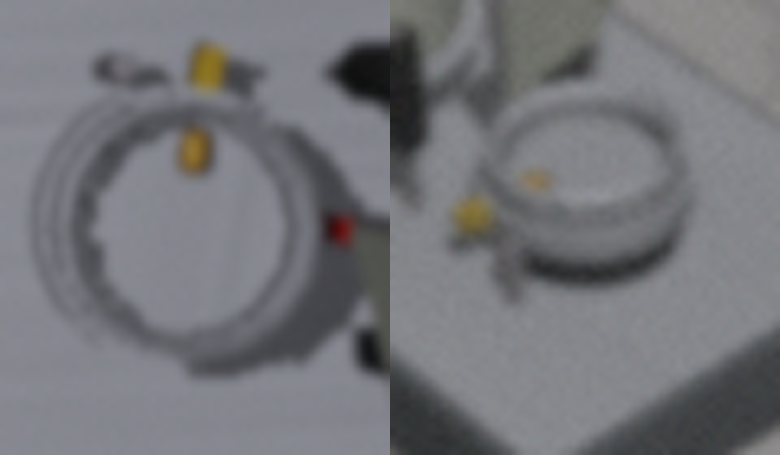

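Call:
servo_tool --increments '[{"delta_pos": [-0.5,-0.7,-0.15],"roll": 1.15},{"delta_pos": [-1.0,-1.4,-0.3],"roll": 2.3},{"delta_pos": [-1.5,-2.1,-0.45],"roll": 3.45},{"delta_pos": [-2.0,-2.8,-0.6],"roll": 4.6},{"delta_pos": [-2.5,-3.5,-0.75],"roll": 5.75},{"delta_pos": [-3.0,-4.2,-0.9],"roll": 6.9},{"delta_pos": [-3.5,-4.9,-1.1],"roll": 8.05},{"delta_pos": [-4.0,-5.6,-1.3],"roll": 9.2},{"delta_pos": [-4.4,-6.2,-1.5],"roll": 10.3},{"delta_pos": [-4.6,-6.5,-1.5],"roll": 11.4}]' --hand -1 --force 20

```text
t: 1.23
eef_pos: [0.3005, 0.3976, 0.2517]
tool_rot: [3.141, -0.001, 1.577]
ft_force: [0.4, 0.1, 0.4]
width: 1.0
grip_force: 0.0
```

Left crop: the rim's lip is centred at about crop (189,221), the key is at (195,150) and the lug at (210,67). Right (scene) crop: the lip ellipse is centred at about crop (586,148), which is px (247.7,136.3), with the key at px (240,142). I'll triangulate these and go on.

```bash
cat >> h.py <<'E'
def tri(b,s,p,q):
    o1,d1=ray(b,*p);o2,d2=ray(s,*q);d1/=np.linalg.norm(d1);d2/=np.linalg.norm(d2)
    k=np.linalg.lstsq(np.c_[d1,-d2],o2-o1,rcond=None)[0];a,c=o1+k[0]*d1,o2+k[1]*d2;return ((a+c)/2).round(4),np.linalg.norm(a-c).round(4)
E
python3 - <<'E'
from h import *
b=cam('top');s=cam('scene')
T=lambda x,y:(372+x/6.5-.42,218+y/6.5-.42); Q=lambda x,y:(218+(x-390)/6.5-.42,114+y/6.5-.42)
print('rim',tri(b,s,T(189,221),Q(586,148)),onz(b,*T(189,221),.099),onz(s,*Q(586,148),.099))
print('key',tri(b,s,T(195,150),Q(537,181)),onz(b,*T(195,150),.089)); print('lug',tri(b,s,T(210,67),Q(474,215)))
print('stop',onz(b,*T(341,230),.1))
go(.531,.388,.25,1.571)
E
```

```text
rim (array([ 0.5317, -0.0407,  0.095 ]), np.float64(0.0015)) [ 0.53248335 -0.04031841  0.099     ] [ 0.53415879 -0.03600638  0.099     ]
key (array([ 0.5514, -0.0447,  0.0875]), np.float64(0.0014)) [ 0.55191309 -0.04477622  0.089     ]
lug (array([ 0.5749, -0.0514,  0.0798]), np.float64(0.0009))
stop [ 0.52970743 -0.08198557  0.1       ]
delta [-0.41  7.69  0.04] roll 0.08 rows 5.542891602600976
```

Call:
servo_tool --increments '[{"delta_pos": [-0.1,1.0,0]},{"delta_pos": [-0.2,2.2,0]},{"delta_pos": [-0.2,3.4,0]},{"delta_pos": [-0.3,4.6,0]},{"delta_pos": [-0.4,5.8,0]},{"delta_pos": [-0.4,6.8,0]},{"delta_pos": [-0.4,7.5,0]},{"delta_pos": [-0.4,7.7,0]},{"delta_pos": [-0.4,7.7,0]}]' --hand -0.65

```text
schema error: expected keys delta_pos, roll
```

```bash
python3 - <<'E'
from h import *
print(arm.read_state()['joint_positions'].round(2));go(.531,.388,.059,1.571)
E
```

```text
[-1.35  0.09  0.32  1.95 -0.03  1.11 -1.01]
delta [-0.41  7.69  6.41] roll 0.08 rows 7.208162950647248
```

Call:
servo_tool --increments '[{"delta_pos": [-0.1,1.0,0],"roll": 0},{"delta_pos": [-0.2,2.2,0],"roll": 0},{"delta_pos": [-0.2,3.4,0],"roll": 0},{"delta_pos": [-0.3,4.6,0],"roll": 0},{"delta_pos": [-0.4,5.8,0],"roll": 0},{"delta_pos": [-0.4,6.8,0],"roll": 0},{"delta_pos": [-0.4,7.5,0],"roll": 0},{"delta_pos": [-0.4,7.7,0],"roll": 0},{"delta_pos": [-0.4,7.7,0],"roll": 0}]' --hand -0.65

```text
t: 2.08
eef_pos: [0.5316, 0.3911, 0.2494]
tool_rot: [-3.141, 0.001, 1.587]
ft_force: [-0.4, 0.5, -0.6]
width: 0.828
grip_force: 0.0
```

```bash
python3 - <<'E'
from h import *
s=arm.read_state();print(s['joint_positions'].round(2),s['width']);go(.531,.388,.059,1.571)
print(onz(cam('top'),193,209,.055),onz(cam('top'),107,223,.055))
E
```

```text
[-1.05  0.39  0.43  1.61 -0.17  1.18 -0.57] 0.8276489943904016
delta [-0.1  -0.02  6.35] roll 0.15 rows 4.566884386103415
[0.61519093 0.34503323 0.055     ] [0.58981185 0.51146228 0.055     ]
```

Call:
servo_tool --increments '[{"delta_pos": [-0.1,0,0.9],"roll": 0.1},{"delta_pos": [-0.1,0,1.8],"roll": 0.1},{"delta_pos": [-0.1,0,2.7],"roll": 0.1},{"delta_pos": [-0.1,0,3.5],"roll": 0.1},{"delta_pos": [-0.1,0,4.3],"roll": 0.1},{"delta_pos": [-0.1,0,5.0],"roll": 0.1},{"delta_pos": [-0.1,0,5.6],"roll": 0.1},{"delta_pos": [-0.1,0,6.1],"roll": 0.1},{"delta_pos": [-0.1,0,6.35],"roll": 0.1},{"delta_pos": [-0.1,0,6.35],"roll": 0.1}]'

```text
t: 3.02
eef_pos: [0.5286, 0.3883, 0.0587]
tool_rot: [-3.14, 0.001, 1.577]
ft_force: [-0.6, -0.5, 0.5]
width: 0.831
grip_force: 0.0
```

Call:
servo_tool --increments '[{"delta_pos": [0,0,0],"roll": 0},{"delta_pos": [0,0,0],"roll": 0},{"delta_pos": [0,0,0],"roll": 0},{"delta_pos": [0,0,0],"roll": 0},{"delta_pos": [0,0,0],"roll": 0},{"delta_pos": [0,0,0],"roll": 0},{"delta_pos": [0,0,0],"roll": 0},{"delta_pos": [0,0,0],"roll": 0}]' --hand 1 --force 25

```text
t: 3.68
eef_pos: [0.531, 0.3885, 0.061]
tool_rot: [3.141, -0.001, 1.575]
ft_force: [-0.7, 0.2, 7.6]
width: 0.596
grip_force: 25.0
```

```bash
python3 - <<'E'
from h import *
s=arm.read_state();print(s)
c=cam('scene');save(c,'pics/grip.png',(300,150,500,320),3.5)
E
```

```text
{'t': 3.6833, 'joint_positions': array([-0.99741755,  0.57478328,  0.36736191,  1.77729477, -0.26645812,
        0.83705792, -0.50078129]), 'joint_vel': array([ 1.77365638e-03, -4.70086612e-04,  1.42547550e-03, -9.18359051e-05,
        3.48395415e-04,  3.50531441e-04, -9.25453112e-04]), 'effort': array([ 2.58207293e-01, -9.11919022e+01,  1.18645674e+01, -3.42493737e+01,
        1.24428165e-01, -4.46477383e-01, -3.40200801e-03]), 'eef_pos': array([0.53097959, 0.38845914, 0.06095535]), 'tool_rot': array([ 3.14071985e+00, -1.10595806e-03,  1.57450689e+00]), 'ft_force': array([-0.67598085,  0.17456358,  7.59459285]), 'moment': array([-0.15002052,  0.46064012,  0.02783766]), 'grip_force': 24.986501893633886, 'width': 0.5959150005079079}
```

View pics/grip.png

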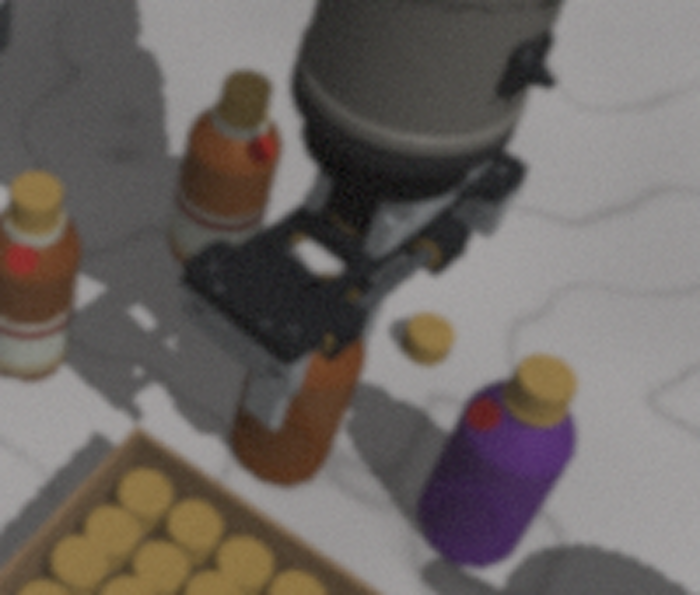

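The grasp holds: opening 56 mm, grip 25 N, neighbours untouched. Lifting now.

Call:
servo_tool --increments '[{"delta_pos": [0,0,-0.3],"roll": 0},{"delta_pos": [0,0,-0.9],"roll": 0},{"delta_pos": [0,0,-1.6],"roll": 0},{"delta_pos": [0,0,-2.4],"roll": 0},{"delta_pos": [0,0,-3.2],"roll": 0},{"delta_pos": [0,0,-4.0],"roll": 0},{"delta_pos": [0,0,-4.8],"roll": 0},{"delta_pos": [0,0,-5.6],"roll": 0},{"delta_pos": [0,0,-6.2],"roll": 0},{"delta_pos": [0,0,-6.4],"roll": 0}]'

```text
t: 4.57
eef_pos: [0.5314, 0.3883, 0.2555]
tool_rot: [3.139, -0.003, 1.574]
ft_force: [0.3, 0.1, -2.2]
width: 0.593
grip_force: 25.0
```

```bash
python3 - <<'E'
from h import *
s=arm.read_state();print(s['eef_pos'],s['tool_rot'],s['ft_force'])
go(.531,.15,.255,2.3); go(.531,-.0405,.255,2.96,[.531,.15,.255,2.3])
E
```

```text
[0.5313924  0.38827739 0.25546158] [ 3.13900557e+00 -2.61969610e-03  1.57412999e+00] [ 0.29966267  0.09060788 -2.22042723]
delta [-7.94 -0.04  0.02] roll -6.93 rows 5.714104503569892
delta [-4.74 -4.23 -0.  ] roll -6.3 rows 4.568345323741007
```

Call:
servo_tool --increments '[{"delta_pos": [-0.6,0,0],"roll": -0.6},{"delta_pos": [-1.4,0,0],"roll": -1.3},{"delta_pos": [-2.4,0,0],"roll": -2.1},{"delta_pos": [-3.4,0,0],"roll": -2.9},{"delta_pos": [-4.4,0,0],"roll": -3.7},{"delta_pos": [-5.4,0,0],"roll": -4.5},{"delta_pos": [-6.3,0,0],"roll": -5.3},{"delta_pos": [-7.1,0,0],"roll": -6.0},{"delta_pos": [-7.7,0,0],"roll": -6.6},{"delta_pos": [-7.9,0,0],"roll": -6.9}]'

```text
t: 5.4
eef_pos: [0.5311, 0.1474, 0.2517]
tool_rot: [-3.141, 0.0, 2.297]
ft_force: [0.3, -0.2, -2.6]
width: 0.594
grip_force: 25.0
```

```bash
python3 - <<'E'
from h import *
s=arm.read_state();print(s['eef_pos'],s['tool_rot'],s['joint_positions'].round(2))
go(.531,-.0405,.255,2.96)
b=cam('top');c=cam('scene');f=lambda im,x0,y0,w,h,k:cv2.resize(im[y0:y0+h,x0:x0+w],None,fx=k,fy=k,interpolation=cv2.INTER_CUBIC)
# project bottle axis at seal height
for q in (b,c): print([proj(q,[*s['eef_pos'][:2],s['eef_pos'][2]+h]) for h in(-.061,.045,.079)])
u,v=map(int,proj(b,[*s['eef_pos'][:2],.26]));u2,v2=map(int,proj(c,[*s['eef_pos'][:2],.26]));print(u,v,u2,v2)
S=np.hstack([f(b['image'],u-40,v-45,80,90,5),f(c['image'],u2-40,v2-45,80,90,5)])
cv2.imwrite('pics/held.png',S[...,::-1])
E
```

```text
[0.5310695  0.14738269 0.25167777] [-3.14061513e+00  1.54205158e-04  2.29743057e+00] [-0.75  0.19  0.42  1.85 -0.08  1.12  0.42]
delta [-4.68 -4.16 -0.11] roll -6.33 rows 4.5062846503134875
[array([297.92510061, 255.92301125]), array([299.65929637, 259.99529842]), array([300.33566288, 261.58356125])]
[array([303.70404216, 143.45183084]), array([306.9182165 ,  96.11475401]), array([308.10052817,  78.70213956])]
299 258 305 113
```

View pics/held.png

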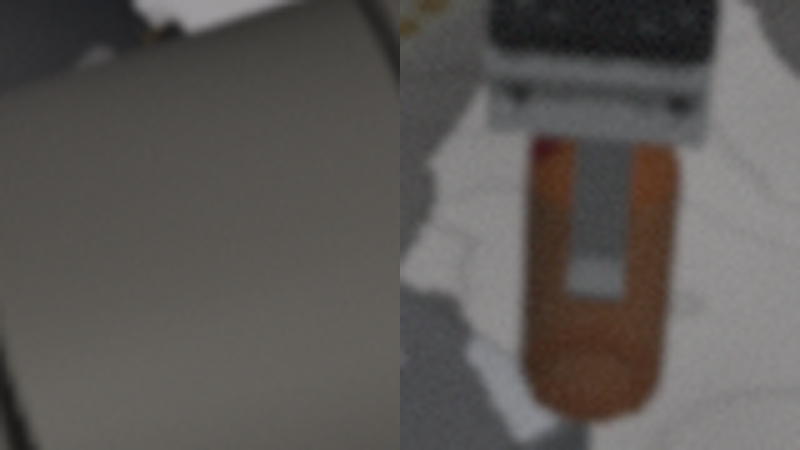

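Scene crop: the bottle is upright and spans 525–678, with the pad centred on it at about 600. The red seal is at the left, (545,150), as expected. Moving over the plate.

Call:
servo_tool --increments '[{"delta_pos": [-0.4,-0.3,0],"roll": -0.5},{"delta_pos": [-0.9,-0.8,0],"roll": -1.2},{"delta_pos": [-1.5,-1.3,0],"roll": -2.0},{"delta_pos": [-2.1,-1.9,0],"roll": -2.8},{"delta_pos": [-2.7,-2.4,-0.1],"roll": -3.6},{"delta_pos": [-3.3,-3.0,-0.1],"roll": -4.4},{"delta_pos": [-3.9,-3.5,-0.1],"roll": -5.2},{"delta_pos": [-4.4,-3.9,-0.1],"roll": -5.9},{"delta_pos": [-4.7,-4.2,-0.1],"roll": -6.3},{"delta_pos": [-4.7,-4.2,-0.1],"roll": -6.3}]'

```text
t: 6.33
eef_pos: [0.5306, -0.0401, 0.2547]
tool_rot: [-3.141, -0.0, 2.955]
ft_force: [0.3, -0.2, -1.9]
width: 0.595
grip_force: 25.0
```

```bash
python3 - <<'E'
from h import *
s=arm.read_state();print(s['eef_pos'],s['tool_rot'],s['joint_positions'].round(2),s['ft_force'],s['moment'])
go(.531,-.0405,.168,2.96)
E
```

```text
[ 0.53061122 -0.04014528  0.2547234 ] [-3.14086225e+00 -3.02596201e-04  2.95536500e+00] [-0.46  0.15  0.47  1.89 -0.07  1.12  1.42] [ 0.31217724 -0.1699692  -1.93087998] [ 0.05391897  0.00728169 -0.04810783]
delta [-0.01 -0.01  2.89] roll -0.04 rows 2.079736213633362
```

Call:
servo_tool --increments '[{"delta_pos": [0,0,0.5],"roll": 0},{"delta_pos": [0,0,1.2],"roll": 0},{"delta_pos": [0,0,1.9],"roll": 0},{"delta_pos": [0,0,2.5],"roll": 0},{"delta_pos": [0,0,2.8],"roll": 0},{"delta_pos": [0,0,2.9],"roll": 0},{"delta_pos": [0,0,2.9],"roll": 0}]'

```text
t: 6.92
eef_pos: [0.5308, -0.0374, 0.1676]
tool_rot: [-3.141, -0.001, 2.957]
ft_force: [-0.2, -0.4, -2.1]
width: 0.588
grip_force: 25.0
```

```bash
python3 - <<'E'
from h import *
s=arm.read_state();print(s['eef_pos'],s['tool_rot'],s['ft_force'])
c=cam('scene');save(c,'pics/over.png',(190,70,310,170),6)
E
```

```text
[ 0.53076543 -0.03736189  0.16764039] [-3.14114411e+00 -9.87425779e-04  2.95668342e+00] [-0.17915641 -0.43222914 -2.06900079]
```

View pics/over.png

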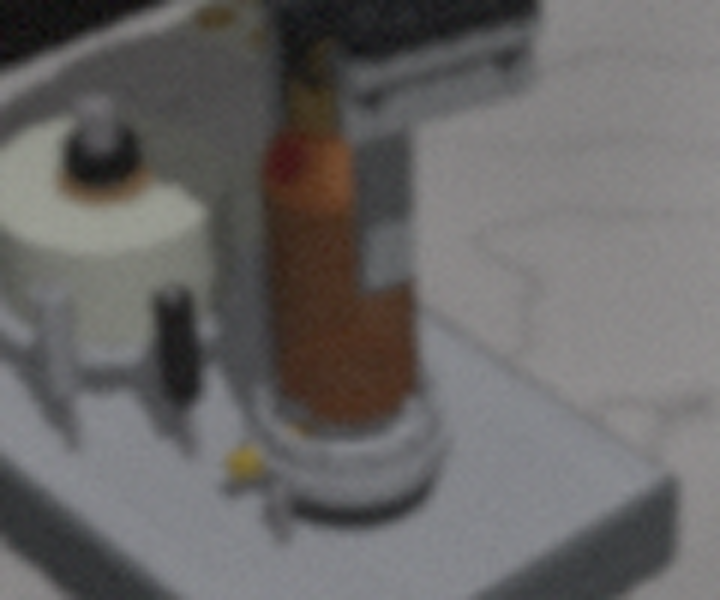

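The bottle's base (centre about x=347) hangs centred over the rim (255–445). Now lowering it in steps while watching the force.

Call:
servo_tool --increments '[{"delta_pos": [0,0,0.1],"roll": 0},{"delta_pos": [0,0,0.2],"roll": 0},{"delta_pos": [0,0,0.3],"roll": 0},{"delta_pos": [0,0,0.35],"roll": 0},{"delta_pos": [0,0,0.35],"roll": 0},{"delta_pos": [0,0,0.35],"roll": 0}]'

```text
t: 7.47
eef_pos: [0.5308, -0.0381, 0.1575]
tool_rot: [-3.142, -0.0, 2.957]
ft_force: [-0.2, 0.6, -1.9]
width: 0.586
grip_force: 25.0
```

Call:
servo_tool --increments '[{"delta_pos": [0,0,0.05],"roll": 0},{"delta_pos": [0,0,0.1],"roll": 0},{"delta_pos": [0,0,0.1],"roll": 0},{"delta_pos": [0,0,0.1],"roll": 0}]'

```text
t: 7.8
eef_pos: [0.5311, -0.0382, 0.1547]
tool_rot: [3.142, 0.0, 2.957]
ft_force: [-0.2, -0.0, 2.6]
width: 0.592
grip_force: 25.0
```

Call:
servo_tool --increments '[{"delta_pos": [0,0,0.05],"roll": 0},{"delta_pos": [0,0,0.1],"roll": 0},{"delta_pos": [0,0,0.1],"roll": 0},{"delta_pos": [0,0,0.1],"roll": 0}]'

```text
t: 8.13
eef_pos: [0.531, -0.0381, 0.1516]
tool_rot: [3.142, 0.0, 2.957]
ft_force: [-1.3, -0.9, 5.0]
width: 0.594
grip_force: 25.0
```

```bash
python3 - <<'E'
from h import *
s=arm.read_state();print(s['eef_pos'],s['tool_rot'],s['ft_force'],s['moment'])
c=cam('scene');save(c,'pics/on.png',(200,90,280,165),7)
E
```

```text
[ 0.53101985 -0.03812425  0.15155816] [3.14158328e+00 2.97138017e-04 2.95667695e+00] [-1.27029729 -0.92907927  5.01479601] [0.08180765 0.03786932 0.06655171]
```

View pics/on.png

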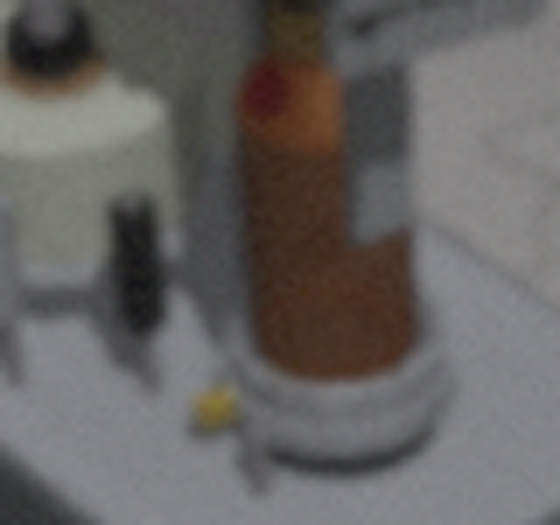

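The base is inside or on the rim and pressing lightly (about 7 N). I'll turn it clockwise in small steps.

Call:
servo_tool --increments '[{"delta_pos": [0,0,0],"roll": 0.3},{"delta_pos": [0,0,0],"roll": 0.6},{"delta_pos": [0,0,0],"roll": 0.9},{"delta_pos": [0,0,0],"roll": 1.2},{"delta_pos": [0,0,0],"roll": 1.2}]'

```text
t: 8.6
eef_pos: [0.5301, -0.0382, 0.1509]
tool_rot: [-3.141, -0.002, 2.829]
ft_force: [-1.9, -0.7, -1.9]
width: 0.593
grip_force: 25.0
```

```bash
python3 - <<'E'
from h import *
s=arm.read_state();print(s['eef_pos'],s['tool_rot'],s['ft_force'],s['moment'])
E
```

```text
[ 0.53005474 -0.03819134  0.15090687] [-3.14068386e+00 -1.51808778e-03  2.82949532e+00] [-1.88720956 -0.66946763 -1.89814051] [-0.38195072  0.46377867  0.00772167]
```

The force is gone at yaw 2.83, so the notch has probably found the key. Following it down.

Call:
servo_tool --increments '[{"delta_pos": [0,0,0.05],"roll": 0},{"delta_pos": [0,0,0.1],"roll": 0},{"delta_pos": [0,0,0.1],"roll": 0},{"delta_pos": [0,0,0.1],"roll": 0}]'

```text
t: 8.93
eef_pos: [0.5305, -0.0383, 0.1484]
tool_rot: [-3.141, -0.001, 2.831]
ft_force: [-4.6, -1.6, 3.8]
width: 0.589
grip_force: 25.0
```

Call:
servo_tool --increments '[{"delta_pos": [0,0,0.05],"roll": 0},{"delta_pos": [0,0,0.05],"roll": 0},{"delta_pos": [0,0,0.05],"roll": 0}]'

```text
t: 9.18
eef_pos: [0.5305, -0.0383, 0.1469]
tool_rot: [-3.141, -0.001, 2.831]
ft_force: [-4.8, -1.3, 5.0]
width: 0.592
grip_force: 25.0
```

```bash
python3 - <<'E'
from h import *
s=arm.read_state();print(s['eef_pos'],s['tool_rot'],s['ft_force'],s['moment'])
E
```

```text
[ 0.53050759 -0.03833958  0.1469492 ] [-3.14124387e+00 -6.23652872e-04  2.83130748e+00] [-4.83539227 -1.29406956  4.99576511] [-0.66528854  1.54566817 -0.04319501]
```

Contact now comes about 5.5 mm lower than before, so the bottle is seated on the key. I'll ease the side load, then turn clockwise.

Call:
servo_tool --increments '[{"delta_pos": [0.04,-0.03,0],"roll": 0},{"delta_pos": [0.04,-0.03,0],"roll": 0.3},{"delta_pos": [0.04,-0.03,0],"roll": 0.6},{"delta_pos": [0.04,-0.03,0],"roll": 0.9},{"delta_pos": [0.04,-0.03,0],"roll": 1.2},{"delta_pos": [0.04,-0.03,0],"roll": 1.5},{"delta_pos": [0.04,-0.03,0],"roll": 1.8},{"delta_pos": [0.04,-0.03,0],"roll": 2.1},{"delta_pos": [0.04,-0.03,0],"roll": 2.4}]' --force 32

```text
t: 9.93
eef_pos: [0.5294, -0.0383, 0.1471]
tool_rot: [3.141, -0.0, 2.579]
ft_force: [-3.7, -1.2, 4.4]
width: 0.59
grip_force: 32.0
```

```bash
python3 - <<'E'
from h import *
s=arm.read_state();print(s['eef_pos'],s['tool_rot'],s['ft_force'],s['moment'],s['joint_positions'].round(2))
E
```

```text
[ 0.52941133 -0.03829842  0.14711206] [ 3.14120809e+00 -1.50846648e-04  2.57886435e+00] [-3.70470354 -1.236975    4.41845619] [0.1257083  1.13069568 0.10190737] [-0.49  0.28  0.52  2.01 -0.18  0.89  1.14]
```

Call:
servo_tool --increments '[{"delta_pos": [0.03,-0.03,0],"roll": 0.3},{"delta_pos": [0.03,-0.03,0],"roll": 0.6},{"delta_pos": [0.03,-0.03,0],"roll": 0.9},{"delta_pos": [0.03,-0.03,0],"roll": 1.2},{"delta_pos": [0.03,-0.03,0],"roll": 1.5},{"delta_pos": [0.03,-0.03,0],"roll": 1.8},{"delta_pos": [0.03,-0.03,0],"roll": 2.1},{"delta_pos": [0.03,-0.03,0],"roll": 2.4}]'

```text
t: 10.6
eef_pos: [0.5289, -0.0382, 0.1473]
tool_rot: [3.14, 0.001, 2.328]
ft_force: [-0.2, 2.5, 2.7]
width: 0.591
grip_force: 32.0
```

```bash
cat > st.py <<'E'
from h import *
s=arm.read_state();print(s['eef_pos'].round(4),s['tool_rot'].round(3),s['ft_force'].round(1),s['moment'].round(3))
b=cam('top')
h=cv2.cvtColor(b['image'],cv2.COLOR_RGB2HSV);m=cv2.inRange(h,(14,110,90),(32,255,255));k,l,q,ce=cv2.connectedComponentsWithStats(m[215:290,365:445])
print([(ce[i]+[365,215],int(q[i,4]),np.arctan2(*(onz(b,*(ce[i]+[365,215]),.083)[:2]-[.531,-.0405])[::-1])) for i in range(1,k) if q[i,4]>3])
c=cam('scene')
h=cv2.cvtColor(c['image'],cv2.COLOR_RGB2HSV);m=cv2.inRange(h,(18,110,90),(32,255,255));k,l,q,ce=cv2.connectedComponentsWithStats(m[100:170,200:290])
print([((ce[i]+[200,100]).round(1),int(q[i,4]),np.arctan2(*(onz(c,*(ce[i]+[200,100]),.081)[:2]-[.533,-.037])[::-1]).round(3)) for i in range(1,k) if q[i,4]>3])
E
python3 st.py
```

```text
[ 0.5289 -0.0382  0.1473] [3.140e+00 1.000e-03 2.328e+00] [-0.2  2.5  2.7] [0.634 0.03  0.335]
[]
[(array([229., 145.]), 9, np.float64(-0.449))]
```

Call:
servo_tool --increments '[{"delta_pos": [0.0,0.0,0.03],"roll": 0.3},{"delta_pos": [0.0,0.0,0.03],"roll": 0.6},{"delta_pos": [0.0,0.0,0.03],"roll": 0.9},{"delta_pos": [0.0,0.0,0.03],"roll": 1.2},{"delta_pos": [0.0,0.0,0.03],"roll": 1.5},{"delta_pos": [0.0,0.0,0.03],"roll": 1.8},{"delta_pos": [0.0,0.0,0.03],"roll": 2.1},{"delta_pos": [0.0,0.0,0.03],"roll": 2.4}]'

```text
t: 11.37
eef_pos: [0.5295, -0.0379, 0.1466]
tool_rot: [3.139, 0.0, 2.078]
ft_force: [3.3, 4.4, 3.6]
width: 0.593
grip_force: 32.0
```

```bash
python3 st.py
```

```text
[ 0.5295 -0.0379  0.1466] [3.139 0.    2.078] [3.3 4.4 3.6] [ 1.338 -0.875  0.353]
[]
[(array([228.4, 141.5]), 11, np.float64(-0.736))]
```

Call:
servo_tool --increments '[{"delta_pos": [0.03,0.05,0],"roll": 0.4},{"delta_pos": [0.03,0.05,0],"roll": 0.8},{"delta_pos": [0.03,0.05,0],"roll": 1.2},{"delta_pos": [0.03,0.05,0],"roll": 1.6},{"delta_pos": [0.03,0.05,0],"roll": 2.0},{"delta_pos": [0.03,0.05,0],"roll": 2.4},{"delta_pos": [0.03,0.05,0],"roll": 2.8},{"delta_pos": [0.03,0.05,0],"roll": 3.2},{"delta_pos": [0.03,0.05,0],"roll": 3.6},{"delta_pos": [0.03,0.05,0],"roll": 4.0}]'

```text
t: 12.3
eef_pos: [0.5308, -0.0372, 0.1468]
tool_rot: [3.138, 0.0, 1.658]
ft_force: [4.4, 0.7, 3.4]
width: 0.591
grip_force: 32.0
```

```bash
python3 st.py
```

```text
[ 0.5308 -0.0372  0.1468] [3.138 0.    1.658] [4.4 0.7 3.4] [ 0.075 -1.454  0.287]
[]
[]
```

Call:
servo_tool --increments '[{"delta_pos": [0,0.04,0],"roll": 0.2},{"delta_pos": [0,0.04,0],"roll": 0.4},{"delta_pos": [0,0.04,0],"roll": 0.6},{"delta_pos": [0,0.04,0],"roll": 0.8},{"delta_pos": [0,0.04,0],"roll": 1.0}]'

```text
t: 12.82
eef_pos: [0.5312, -0.0372, 0.1464]
tool_rot: [3.14, 0.0, 1.552]
ft_force: [5.8, 0.6, 3.3]
width: 0.592
grip_force: 32.0
```

```bash
python3 st.py
```

```text
[ 0.5312 -0.0372  0.1464] [3.14  0.    1.552] [5.8 0.6 3.3] [-0.023 -1.871  0.324]
[]
[]
```

Call:
servo_tool --increments '[{"delta_pos": [0,0,0],"roll": 0.2},{"delta_pos": [0,0,0],"roll": 0.4},{"delta_pos": [0,0,0],"roll": 0.6},{"delta_pos": [0,0,0],"roll": 0.8}]'

```text
t: 13.25
eef_pos: [0.5314, -0.0373, 0.1465]
tool_rot: [3.139, -0.0, 1.469]
ft_force: [7.4, -0.7, 3.7]
width: 0.592
grip_force: 32.0
```

```bash
python3 st.py
```

```text
[ 0.5314 -0.0373  0.1465] [ 3.139 -0.     1.469] [ 7.4 -0.7  3.7] [-0.128 -2.211  0.32 ]
[]
[]
```

Call:
servo_tool --increments '[{"delta_pos": [0,0,0],"roll": 0.2},{"delta_pos": [0,0,0],"roll": 0.4},{"delta_pos": [0,0,0],"roll": 0.5}]'

```text
t: 13.6
eef_pos: [0.5315, -0.0373, 0.1465]
tool_rot: [3.139, -0.0, 1.416]
ft_force: [8.0, -0.5, 5.0]
width: 0.588
grip_force: 32.0
```

```bash
python3 st.py
```

```text
[ 0.5315 -0.0373  0.1465] [ 3.139 -0.     1.416] [ 8.  -0.5  5. ] [-0.202 -2.309  0.322]
[]
[]
```

Call:
servo_tool --increments '[{"delta_pos": [0,0,0],"roll": 0.15},{"delta_pos": [0,0,0],"roll": 0.3},{"delta_pos": [0,0,0],"roll": 0.4}]'

```text
t: 13.95
eef_pos: [0.5316, -0.0374, 0.1466]
tool_rot: [3.139, -0.0, 1.374]
ft_force: [7.7, -0.6, 3.9]
width: 0.59
grip_force: 32.0
```

```bash
python3 st.py
```

```text
[ 0.5316 -0.0374  0.1466] [ 3.139 -0.     1.374] [ 7.7 -0.6  3.9] [-0.267 -2.452  0.333]
[]
[]
```

Call:
servo_tool --increments '[{"delta_pos": [0,0,0],"roll": 0.15},{"delta_pos": [0,0,0],"roll": 0.3},{"delta_pos": [0,0,0],"roll": 0.45},{"delta_pos": [0,0,0],"roll": 0.6}]'

```text
t: 14.38
eef_pos: [0.5318, -0.0374, 0.1467]
tool_rot: [3.138, -0.0, 1.312]
ft_force: [8.6, 0.0, 3.5]
width: 0.591
grip_force: 32.0
```

```bash
python3 st.py; python3 - <<'E'
from h import *
b=cam('top');c=cam('scene')
f=lambda im,x0,y0,w,h,k:cv2.resize(im[y0:y0+h,x0:x0+w],None,fx=k,fy=k,interpolation=cv2.INTER_CUBIC)
S=np.hstack([f(b['image'],365,215,80,80,5),f(c['image'],205,90,80,80,5)]);cv2.imwrite('pics/turn.png',S[...,::-1])
E
```

```text
[ 0.5318 -0.0374  0.1467] [ 3.138 -0.     1.312] [8.6 0.  3.5] [-0.384 -2.642  0.335]
[]
[]
```

View pics/turn.png

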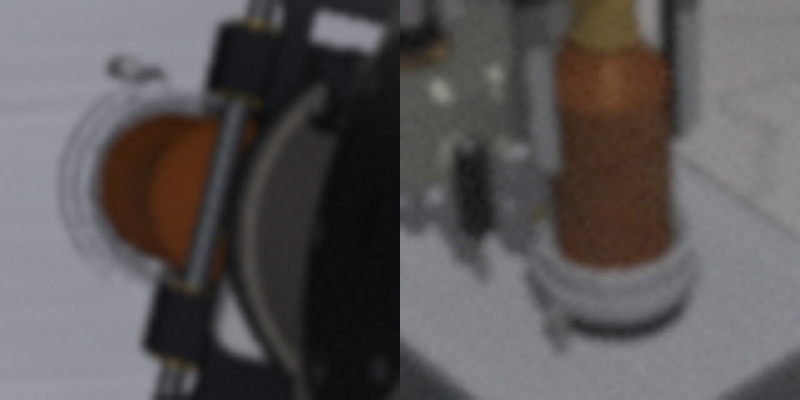

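Left: the hand hides the plate. Right: the bottle is upright in the rim, and a faint yellow lug shows at (540,215), i.e. scene px (233,133). Working out the lug angle from that.

```bash
cat > lug.py <<'E'
from h import *
c=cam('scene')
o=np.array([.5325,-.0385])
for a in(-.74,-1.0,-1.1,-1.2,-1.3,-1.4,-1.44,-1.5): print(a,proj(c,[*(o+.046*np.array([np.cos(a),np.sin(a)])),.0805]).round(1),end=' ')
im=c['image'].astype(int);d=np.minimum(im[...,0],im[...,1])-im[...,2];w=d[115:150,222:240];w=np.where(w>22,w,0)
ys,xs=np.nonzero(w);print('\n',[(x+222,y+115,w[y,x]) for y,x in zip(ys,xs)][:30])
print(arm.read_state()['moment'].round(3),arm.read_state()['tool_rot'][2])
E
python3 lug.py
```

```text
-0.74 [228.7 141.2] -1.0 [230.  138.1] -1.1 [230.8 137. ] -1.2 [231.7 135.9] -1.3 [232.8 134.9] -1.4 [234.1 133.9] -1.44 [234.6 133.6] -1.5 [235.5 133.1] 
 []
[-0.432 -2.598  0.333] 1.3123206749797898
```

Call:
servo_tool --increments '[{"delta_pos": [0,0,0],"roll": 0.15},{"delta_pos": [0,0,0],"roll": 0.3},{"delta_pos": [0,0,0],"roll": 0.45},{"delta_pos": [0,0,0],"roll": 0.6}]'

```text
t: 14.97
eef_pos: [0.5321, -0.0374, 0.1467]
tool_rot: [3.138, -0.001, 1.249]
ft_force: [9.8, -0.9, 2.9]
width: 0.59
grip_force: 32.0
```

```bash
python3 st.py
```

```text
[ 0.5321 -0.0374  0.1467] [ 3.138e+00 -1.000e-03  1.249e+00] [ 9.8 -0.9  2.9] [-0.477 -2.834  0.653]
[]
[]
```

The moment jumped from 0.33 to 0.65 N m, so the plate is at the stop. I'll relax the torque, then let go.

Call:
servo_tool --increments '[{"delta_pos": [0,0,0],"roll": -0.2},{"delta_pos": [0,0,0],"roll": -0.4},{"delta_pos": [0,0,0],"roll": -0.5},{"delta_pos": [0,0,0],"roll": -0.5}]'

```text
t: 15.4
eef_pos: [0.5314, -0.0375, 0.1465]
tool_rot: [3.139, -0.0, 1.303]
ft_force: [5.9, 0.3, 4.2]
width: 0.593
grip_force: 32.0
```

```bash
python3 st.py
```

```text
[ 0.5314 -0.0375  0.1465] [ 3.139 -0.     1.303] [5.9 0.3 4.2] [-0.311 -2.128  0.13 ]
[]
[]
```

Call:
servo_tool --increments '[{"delta_pos": [0.01,0.03,0],"roll": 0},{"delta_pos": [0.01,0.05,0],"roll": 0},{"delta_pos": [0.01,0.05,0],"roll": 0}]'

```text
t: 15.75
eef_pos: [0.5319, -0.0374, 0.1461]
tool_rot: [3.142, 0.0, 1.302]
ft_force: [2.7, 0.9, 4.9]
width: 0.588
grip_force: 32.0
```

```bash
python3 st.py
```

```text
[ 0.5319 -0.0374  0.1461] [3.142 0.    1.302] [2.7 0.9 4.9] [-0.09 -1.05  0.18]
[]
[]
```

Call:
servo_tool --increments '[{"delta_pos": [0,0,0],"roll": 0},{"delta_pos": [0,0,0],"roll": 0},{"delta_pos": [0,0,0],"roll": 0},{"delta_pos": [0,0,0],"roll": 0},{"delta_pos": [0,0,0],"roll": 0},{"delta_pos": [0,0,0],"roll": 0}]' --hand -0.65

```text
t: 16.35
eef_pos: [0.5315, -0.0374, 0.146]
tool_rot: [-3.141, 0.0, 1.302]
ft_force: [0.3, 0.8, 0.0]
width: 0.822
grip_force: 0.0
```

Call:
servo_tool --increments '[{"delta_pos": [0,0,-0.2],"roll": 0},{"delta_pos": [0,0,-0.6],"roll": 0},{"delta_pos": [0,0,-1.2],"roll": 0},{"delta_pos": [0,0,-1.9],"roll": 0},{"delta_pos": [0,0,-2.6],"roll": 0},{"delta_pos": [0,0,-3.3],"roll": 0},{"delta_pos": [0,0,-4.0],"roll": 0},{"delta_pos": [0,0,-4.5],"roll": 0},{"delta_pos": [0,0,-4.8],"roll": 0}]'

```text
t: 17.1
eef_pos: [0.5323, -0.0377, 0.2928]
tool_rot: [3.139, -0.002, 1.302]
ft_force: [-0.0, 0.3, 0.1]
width: 0.827
grip_force: 0.0
```

Call:
servo_tool --increments '[{"delta_pos": [0.5,0,0],"roll": 0},{"delta_pos": [1.3,0,0],"roll": 0},{"delta_pos": [2.2,0,0],"roll": 0},{"delta_pos": [3.2,0,0],"roll": 0},{"delta_pos": [4.2,0,0],"roll": 0},{"delta_pos": [5.0,0,0],"roll": 0},{"delta_pos": [5.6,0,0],"roll": 0},{"delta_pos": [6.0,0,0],"roll": 0},{"delta_pos": [6.0,0,0],"roll": 0}]'

```text
t: 17.85
eef_pos: [0.5796, 0.1388, 0.2893]
tool_rot: [-3.141, 0.001, 1.305]
ft_force: [-0.5, 0.0, -0.3]
width: 0.822
grip_force: 0.0
```

```bash
python3 st.py; python3 - <<'E'
from h import *
b=cam('top');c=cam('scene')
f=lambda im,x0,y0,w,h,k:cv2.resize(im[y0:y0+h,x0:x0+w],None,fx=k,fy=k,interpolation=cv2.INTER_CUBIC)
S=np.hstack([f(b['image'],365,215,80,80,5),f(c['image'],205,80,80,80,5)]);cv2.imwrite('pics/fin.png',S[...,::-1])
h=cv2.cvtColor(b['image'],cv2.COLOR_RGB2HSV);m=cv2.inRange(h,(0,150,60),(6,255,255))|cv2.inRange(h,(170,140,60),(180,255,255));k,l,q,ce=cv2.connectedComponentsWithStats(m[215:295,365:460])
print([(ce[i]+[365,215],int(q[i,4])) for i in range(1,k) if q[i,4]>4])
E
```

```text
[0.5796 0.1388 0.2893] [-3.141e+00  1.000e-03  1.305e+00] [-0.5  0.  -0.3] [-0.032  0.08  -0.001]
[]
[]
[]
```

View pics/fin.png

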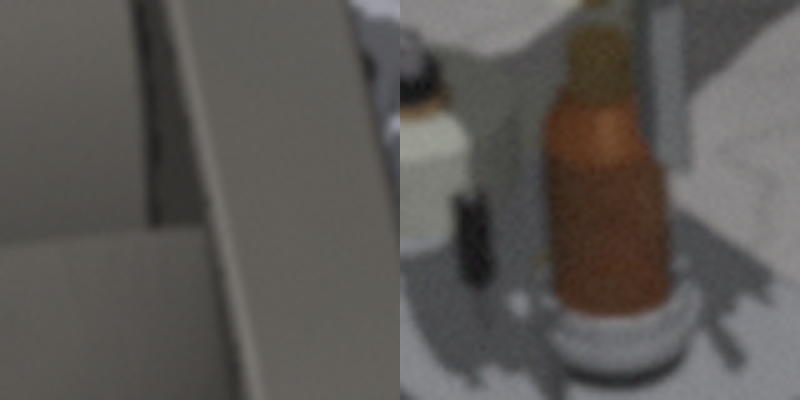

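The bottle stands upright and seated. I'll clear the arm from the top view and measure the seal.

Call:
servo_tool --increments '[{"delta_pos": [0.6,-0.3,0],"roll": 0},{"delta_pos": [1.6,-0.6,0],"roll": 0},{"delta_pos": [2.6,-1.0,0],"roll": 0},{"delta_pos": [3.6,-1.4,0],"roll": 0},{"delta_pos": [4.6,-1.8,0],"roll": 0},{"delta_pos": [5.6,-2.2,0],"roll": 0},{"delta_pos": [6.4,-2.6,0],"roll": 0},{"delta_pos": [7.0,-3.0,0],"roll": 0},{"delta_pos": [7.2,-3.0,0],"roll": 0}]'

```text
t: 18.8
eef_pos: [0.5485, 0.3713, 0.2899]
tool_rot: [-3.141, -0.0, 1.305]
ft_force: [0.1, 0.6, -0.2]
width: 0.825
grip_force: 0.0
```

```bash
python3 - <<'E'
from h import *
s=arm.read_state();print(s['eef_pos'])
b=cam('top');h=cv2.cvtColor(b['image'],cv2.COLOR_RGB2HSV)
def comps(m,n):
    k,l,q,ce=cv2.connectedComponentsWithStats(m[215:295,365:450]);r=[(ce[i]+[365,215],int(q[i,4])) for i in range(1,k) if q[i,4]>4];print(n,r);return r
g=comps(cv2.inRange(h,(14,110,90),(32,255,255)),'gold')
m=cv2.inRange(h,(0,170,60),(5,255,255))|cv2.inRange(h,(170,140,60),(180,255,255))
r=comps(m,'red')
for p,_ in g: print('cap',onz(b,*p,.085+.135))
for p,_ in r: print('seal?',onz(b,*p,.191),onz(b,*p,.1))
print(proj(b,[.5315,-.0605,.191]), b['image'][235:275:4,390:430:4].mean(2).astype(int))
E
```

```text
[0.54852333 0.37128741 0.28986097]
gold [(array([417.48501362, 255.        ]), 367)]
red []
cap [ 0.53263088 -0.03812339  0.22      ]
[426.58406547 254.65748432] [[133 118 102 103 116 124 151 155 156 155]
 [ 88  42  36  35  42  47  46  71 140 153]
 [ 38  39  35  50  50  49  47  44  43 136]
 [ 40  36  48  53  52  60  65  86  74  42]
 [ 40  35  52  54  54  65 106 105 102  97]
 [ 40  36  52  54  62  73 107 103 101 103]
 [ 39  37  51  52  51  67 106 106 101 101]
 [ 65  39  42  52  51  54  73  99  95  60]
 [ 91 117 100  46  48  46  45  41  45  76]
 [ 82 103 113 117 104  71  64  74  82  55]]
```

```bash
python3 - <<'E'
from h import *
im=np.mean([cam('top')['image'].astype(float) for _ in range(4)],0)
r=im[...,0]/(im[...,1]+5)
print(r[238:274:2,404:444:2].round(1))
b=cam('top')
for a in(-1.2,-1.52,-1.8): print(a,proj(b,[.532+.02*np.cos(a),-.039+.02*np.sin(a),.191]),proj(b,[.532+.028*np.cos(a),-.039+.028*np.sin(a),.185]))
w=np.where(r>3.2,r,0)[230:285,395:450];ys,xs=np.nonzero(w);print(len(xs),xs.mean()+395 if len(xs) else 0,ys.mean()+230 if len(xs) else 0)
E
```

```text
[[1.3 1.4 1.4 1.4 1.4 1.3 1.2 1.  1.  1.  1.  1.  1.  1.  1.  1.  1.  1.
  1.  0.9]
 [1.8 1.8 1.8 1.8 1.8 1.8 1.8 1.6 1.2 1.  1.  1.  1.  1.  1.  1.  1.  1.
  1.  1. ]
 [1.8 1.8 1.8 1.8 1.8 1.8 1.8 1.8 1.7 1.4 1.  1.  1.  1.  1.  1.  1.  1.
  1.  1. ]
 [1.8 1.8 1.8 1.8 1.8 1.7 1.6 1.7 1.7 1.7 1.5 1.  1.  1.  1.  1.  1.  1.
  1.  1. ]
 [1.8 1.8 1.8 1.7 1.4 1.3 1.3 1.3 1.3 1.5 1.6 1.4 1.  0.9 1.  1.  1.  1.
  1.  1. ]
 [1.8 1.8 1.7 1.3 1.2 1.2 1.2 1.2 1.2 1.2 1.3 1.5 1.2 1.  0.9 0.9 0.9 1.
  1.  1. ]
 [1.8 1.7 1.4 1.2 1.2 1.2 1.2 1.2 1.2 1.2 1.2 1.3 1.7 1.2 0.9 0.9 0.9 0.9
  0.9 0.9]
 [1.8 1.7 1.3 1.2 1.2 1.2 1.2 1.2 1.2 1.2 1.2 1.2 1.4 1.8 0.9 0.9 0.9 0.9
  0.9 0.9]
 [1.8 1.6 1.2 1.2 1.2 1.2 1.2 1.2 1.2 1.2 1.2 1.2 1.3 1.8 1.  0.9 0.9 0.9
  0.9 0.9]
 [1.7 1.6 1.3 1.2 1.2 1.2 1.2 1.2 1.2 1.2 1.2 1.2 1.3 1.7 1.  0.9 0.9 0.9
  0.9 0.9]
 [1.8 1.7 1.3 1.2 1.2 1.2 1.2 1.2 1.2 1.2 1.2 1.2 1.3 1.3 0.9 0.9 0.9 0.9
  0.9 0.9]
 [1.8 1.8 1.5 1.2 1.2 1.2 1.2 1.2 1.2 1.2 1.2 1.2 1.3 1.  0.9 0.9 0.9 0.9
  0.9 0.9]
 [1.7 1.8 1.7 1.4 1.2 1.2 1.2 1.2 1.2 1.2 1.2 1.3 1.  0.9 0.9 0.9 0.9 0.9
  0.9 0.9]
 [1.7 1.7 1.8 1.7 1.5 1.4 1.3 1.3 1.3 1.3 1.4 1.2 0.9 0.9 0.9 0.9 0.9 0.9
  0.9 0.9]
 [1.7 1.7 1.7 1.7 1.7 1.7 1.6 1.6 1.6 1.6 1.2 1.  0.9 0.9 0.9 0.9 0.9 0.9
  0.9 0.9]
 [1.4 1.6 1.7 1.7 1.7 1.7 1.7 1.7 1.5 1.2 1.  0.9 0.9 0.9 0.9 0.9 0.9 0.9
  0.9 0.9]
 [1.  1.  1.2 1.4 1.5 1.4 1.3 1.2 1.  1.  0.9 0.9 0.8 0.9 0.9 0.9 0.9 1.
  1.  0.9]
 [0.9 0.9 0.9 1.  1.  1.  1.  0.9 0.9 0.9 0.9 0.9 0.7 0.8 0.9 0.9 0.9 0.9
  1.  1. ]]
-1.2 [424.68347617 249.86281062] [428.19251918 247.88803445]
-1.52 [425.61079266 253.72384367] [429.48338726 253.25211459]
-1.8 [425.38893517 257.17958317] [429.17703087 258.05471011]
0 0 0
```

The seal shows as a red sliver at top px (430,253), right where −y is predicted (429.5,253.3). The cap lies over the seat. Handing in.

```bash
python3 -c "
from bench import arm; print(arm.hand_in())"
```

```text
the job is handed in; nothing more can be done
None
```

The unlabelled bottle sits fully down over the key, turned clockwise to the stop with its red seal facing the label head, and released; the job is handed in at about 19 s, no verdict returned.

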